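# Lock the battery hatch with the slot key

### The arm

A 6-joint arm with a two-finger parallel gripper is mounted at the origin on the work surface. World frame = base frame: x ahead of the robot, y to its left, z up, the work surface at z = 0. Lengths are in m, angles in rad, forces in N, time in s.
With the tool pointing down it reaches from about 0.3 to 0.875 m from the base axis. Payload 6.4 kg.
Tool frame: the origin (TCP) lies between the finger pads; the fingertips stand ctrl.tip_extent ahead of it and the grasp point (between the pads) is the TCP (ctrl.tip_extent is the distance from the TCP to the fingertips, in m); z points along the fingers, y is the line along which they close (so a half turn about z gives the same grasp; the last joint's range is limited). The gripper opens to 85 mm and grips with 20 to 120 N. Pads are 22 mm wide; open, the fingers measure 114 mm over their backs; the gripper's body (76 mm by 85 mm) begins 54 mm behind the grasp point. The pads swing forward as they close: fully open they stand 13 mm farther back than shut.
Start: joints at [-1.472, 0.181, 1.607, -0, 1.354, -0.206], TCP at [0.173, -0.549, 0.25] pointing down, gripper open.
Joint ranges: [-2.99, 2.99], [-0.89, 2.07], [0.3, 2.58], [-1.14, 4.28], [0, 2.63], [-3.12, 3.12]. Speed limits (rad/s): [2.57, 2.57, 3.01, 3.14, 3.14, 3.14].

### API

Orientations are given as a unit quaternion [w, x, y, z].
In Python, from bench import ctrl gives the robot as it stands.
- The arm moves only by the tool send_rows, never from a script. Its arguments are lists of equal length, an entry for each row: "dr": the turn, a rotation vector about the tool's x, y, z in units of 6 degrees (1.0 is 6 degrees), a list of three; "xyz": the shift along the tool's x, y, z in cm, a list of three; "jaw": the opening in per cent of the stroke, from 0 (shut) to 100 (fully open). In form: {"dr": [[wx, wy, wz], ...], "xyz": [[dx, dy, dz], ...], "jaw": [jaw, ...]}. A call has exactly 8 rows; each row is the pose to reach, as a shift and turn from the pose commanded when the call began, along the tool's axes at that moment; what a row does not reach only later rows make up. A row lasts 1/8 s, in which the tool goes at most 62.5 mm and 10.7 degrees, less where a joint would pass 70% of its speed; a pose out of reach is approached as far as the arm can. A call with a gripper value outside its range is refused whole. The fingers move at their own pace and stop on an object; the grip force is fixed at half the most. Time passes only in rows, so rows that repeat a pose let the fingers close, or fill a call up. It gives the time, the measured TCP pose, the force, the opening and the grip force at its end, in the units of the state.
- ctrl.get_obs(): the state, without advancing time (a new reading comes with each control period).
- ctrl.camera(name): name is "side" or "top" or "wrist"; returns the picture (420x560x3 uint8, red, green, blue); there is no depth.
- ctrl.calibration(name): a dict with "camera_matrix" (3x3 intrinsics, pixels), "D" ([k1, k2, p1, p2, k3] as OpenCV has them; the pictures are not rectified), "world_from_camera" (4x4, takes a point from camera to world coordinates). Camera axes: x right, y up, looking along -z (the intrinsics and any distortion apply to the point x, -y, -z); pixel columns grow to the right and rows downward; lengths in m; the calibration is good to about 2 mm. A picture is of the moment at which its call begins: read the wrist's pose just before it. calibration takes no time and is no camera call; for the wrist camera it gives the pose at the moment of the call.
- ctrl.hand_in(): hands the job in; it is judged then, once.
The state is a dict: "time_s": time; "q": joint angles; "dq": joint speeds; "joint_efforts": joint torques, N m; "eef_pos": TCP position; "eef_rot": TCP orientation; "wrist_force": force on the tool from outside, world axes, zero at the start; "torque": the same for the moment, N m; "opening": opening from 0.0 (shut) to 1.0 (fully open); "grasp_force": force on a finger pad.
Only numpy, scipy, OpenCV 4.12 (cv2) and the standard library are available. Lean on these libraries where they do the work, as an engineer would, in place of code of your own. Each camera call takes 0.05 s, during which the arm holds its last target. There are 200 camera calls.

### The job

The battery hatch on the white box is shut but not locked. Take the slot key from its wooden holder, set its blade fully down in the slot of the round cap and, with it, turn the cap clockwise as far as it goes, so that the slot points at the two black marks; then put the key back upright in its holder. Be gentle: feel for the slot and the stop without pressing or forcing hard, and leave everything else on the counter alone.

Things in the scene. Friction and masses are not known exactly. Their poses are not given: they have to be found in the camera images.
- box: White battery box fixed to the counter, 200 x 160 x 45 mm (x, y, z); origin at the centre of its underside, z up. On its top is a grey hatch with a fixed grey bezel ring (outer diameter 82, inner 64, 9 mm high) round the steel cap, and two black marks on the bezel, on the box's +y and -y sides. It is fragile: a push or couple of more than 60 N in all between key and box (or cap) cracks it; at the stop the turning moment climbs steeply, so stop at about 0.3 N m.
- cap_seat (a point): Point fixed to the box at the centre of the bezel ring, 20 mm from the box's middle towards its -x side, 54 mm above the counter, level with the top faces of bezel and cap; axes as the box's. The cap itself floats: it lies up to 6 mm off this point along the box's x and up to 6 mm along its y (not measured), stays where it is under small forces and slides within the bezel (7.5 mm from the centre each way) under more than about 6 N sideways.
- cap (a joint): Angle of the steel cap (rad), growing clockwise seen from above. The cap is a disc of 48 mm diameter with a straight slot right across its top through its centre, 5.6 mm wide and 7 mm deep. At 0 the slot lies along the box's x axis; at 1.57, a hard stop, it lies along the box's y axis, in line with the black marks: locked. It starts between 0.1 and 0.45. Turning it takes about 0.1 N m; it stays where it is left.
- key: Slot key, 140 g, 80 mm tall, standing blade down in the holder; origin at the middle of the blade's lower edge, z up along the key, x along the blade's width, y through its thickness. From below: steel blade 24 (x) x 4 (y) mm, up to z = 24; steel collar plate 46 x 34 mm from z = 24 to 30; pale wooden grip 30 (x) x 16 (y) mm from z = 30 to 80 (pinch it across y).
- key_tip (a point): Middle of the lower edge of the key's blade (the key's origin).
- holder: Dark wooden holder block fixed to the counter, 76 x 62 x 40 mm; origin at the centre of its underside. In the middle of its top is a hole 33 (x) x 13 (y) mm, 32 mm deep, for the blade; the key's collar plate then rests on its top, so that the key's origin is 16 mm above the counter. The key may stand in it either way round.
- holder_hole0 (a point): Centre of the mouth of the holder's hole, 40 mm above the counter.
- tamper: Dark steel coffee tamper, 58 mm wide, 88 mm tall, loose; not to be moved.
- mug: White mug, 80 mm wide, 95 mm tall, loose; not to be moved.
- cup: Small white cup, 68 mm wide, 60 mm tall, loose; not to be moved.
- cell: Spare battery, a dark cylinder 26 mm wide, 50 mm tall, standing loose on the far (+x) end of the battery box; not to be moved.
There are look-alikes about, which are no part of the job. Leave any purple or turquoise look-alike of the holder alone.

How it is judged:
By the outcome, as a careful person would: the job done as asked, in the order asked, and still so for the second after the job is handed in, with the robot touching nothing.
It also fails if it takes over 72 s, if anything falls off the work surface, if the arm or the gripper's body presses on something with over 40 N, if the wrist force passes 120 N, or if a joint passes its speed limit or range.

## Working session

There is one attempt and no reset: what is moved stays moved. The work goes in short steps, Python scripts to look and compute and a tool call to move; the robot and the scene stay as the last step left them, time stands still between calls to the robot, and variables do not carry over. Pictures are saved under pics/ and viewed, at most 10 in all, crops included, and the job is handed in when it is done.

Besides the shell and the picture viewer there is one more tool, called after "Call:" by a JSON object that holds its "name" and its "arguments", one argument or row to a line. send_rows: Moves the arm, as the interface text tells. Its arguments: {"type":"object","properties":{"dr":{"type":"array","items":{"type":"array","items":{"type":"number"}}},"xyz":{"type":"array","items":{"type":"array","items":{"type":"number"}}},"jaw":{"type":"array","items":{"type":"number"}}},"required":["dr","xyz","jaw"]}

```bash
mkdir -p pics; cat > h.py <<'E'
import numpy as np, cv2
from bench import ctrl
from scipy.spatial.transform import Rotation as R
def snap(n,f,crop=None,s=1):
    im=ctrl.camera(n)[...,::-1]; cv2.imwrite('pics/raw_'+f,im)
    if crop: x0,y0,x1,y1=crop; im=im[y0:y1,x0:x1]
    cv2.imwrite('pics/'+f,cv2.resize(im,None,fx=s,fy=s,interpolation=cv2.INTER_CUBIC))
def pix2w(n,uv,z,c=None):
    c=c or ctrl.calibration(n); K=np.array(c['camera_matrix']);D=np.array(c['D'],float);T=np.array(c['world_from_camera'])
    p=cv2.undistortPoints(np.array(uv,float).reshape(-1,1,2),K,D).reshape(-1,2)
    z=np.broadcast_to(z,len(p)); o=[]
    for (a,b),zz in zip(p,z):
        d=T[:3,:3]@[a,-b,-1]; o.append(T[:3,3]+d*(zz-T[2,3])/d[2])
    return np.array(o)
def w2pix(n,P,c=None):
    c=c or ctrl.calibration(n); T=np.linalg.inv(np.array(c['world_from_camera']))
    P=np.atleast_2d(P)@T[:3,:3].T+T[:3,3]; P=P*[1,-1,-1]
    return cv2.projectPoints(P,np.zeros(3),np.zeros(3),np.array(c['camera_matrix']),np.array(c['D'],float))[0].reshape(-1,2)
def pose():
    o=ctrl.get_obs(); return np.array(o['eef_pos']),R.from_quat(np.roll(o['eef_rot'],-1)),o
E
python3 - <<'E'
from h import *
a=ctrl.camera('top')[...,::-1];b=ctrl.camera('side')[...,::-1]
cv2.imwrite('pics/raw_top.png',a);cv2.imwrite('pics/raw_side.png',b)
cv2.imwrite('pics/top.png',cv2.resize(a,(784,588)));cv2.imwrite('pics/side.png',cv2.resize(b,(784,588)))
print(ctrl.tip_extent); p,r,o=pose(); print(p,r.as_matrix(),o['wrist_force'],o['opening'])
for n in('top','side'): print(ctrl.calibration(n))
E
```

```text
0.019
[ 0.17253829 -0.54799318  0.24945148] [[ 9.53897579e-01  3.00132273e-01 -1.68628596e-04]
 [ 3.00132139e-01 -9.53896236e-01  1.63409041e-03]
 [ 3.29589084e-04 -1.60936574e-03 -9.99998651e-01]] [-0.52123555 -0.48857376 -0.30914266] 1.0020822830985807
{'camera_matrix': array([[394.93426606,   0.        , 277.19844308],
       [  0.        , 394.93426606, 200.50851382],
       [  0.        ,   0.        ,   1.        ]]), 'D': array([0.02473912, 0.        , 0.        , 0.        , 0.        ]), 'world_from_camera': array([[-0.00230238,  0.99971741, -0.02366009,  0.38841692],
       [-0.99998522, -0.00218516,  0.0049787 , -0.01442046],
       [ 0.00492559,  0.02367121,  0.99970766,  1.0816205 ],
       [ 0.        ,  0.        ,  0.        ,  1.        ]])}
{'camera_matrix': array([[454.71453277,   0.        , 274.45406295],
       [  0.        , 454.71453277, 206.85764059],
       [  0.        ,   0.        ,   1.        ]]), 'D': array([-0.00244328,  0.        ,  0.        ,  0.        ,  0.        ]), 'world_from_camera': array([[-0.89899492,  0.29620611, -0.32259892,  0.09270082],
       [-0.43795316, -0.60419299,  0.66569351,  0.71633158],
       [ 0.00227048,  0.73973831,  0.67289084,  0.7847194 ],
       [ 0.        ,  0.        ,  0.        ,  1.        ]])}
```

View pics/top.png

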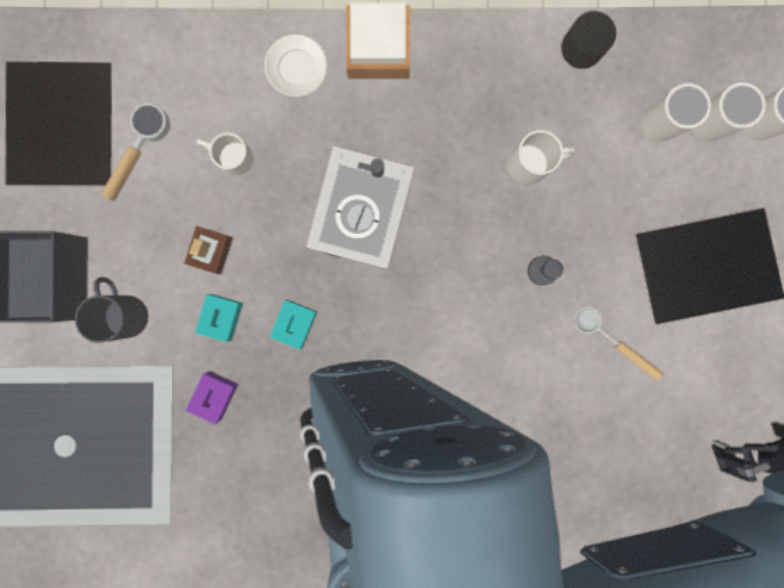

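View pics/side.png

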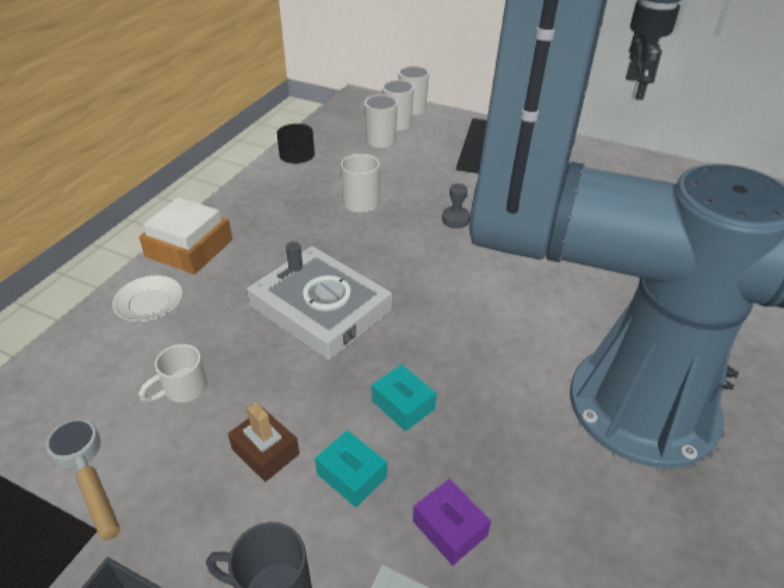

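The top view (784 px wide) has four possible holders: brown with the key at (208,250), turquoise at (218,317) and (293,323), and purple at (212,397). I choose the brown one, because it is dark wood and holds the pale-gripped key. The box is at (360,207) and its cap at (357,216). I'll check both in one close crop.

```bash
python3 - <<'E'
from h import *
a=cv2.imread('pics/raw_top.png');
l=cv2.resize(a[155:201,125:171],None,fx=8,fy=8,interpolation=cv2.INTER_CUBIC)
r=cv2.resize(a[100:195,215:300],None,fx=5,fy=5,interpolation=cv2.INTER_CUBIC)
o=np.zeros((475,368+425,3),np.uint8);o[:368,:368]=l;o[:,368:]=r
cv2.imwrite('pics/c1.png',o)
E
```

```text
(no output)
```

View pics/c1.png

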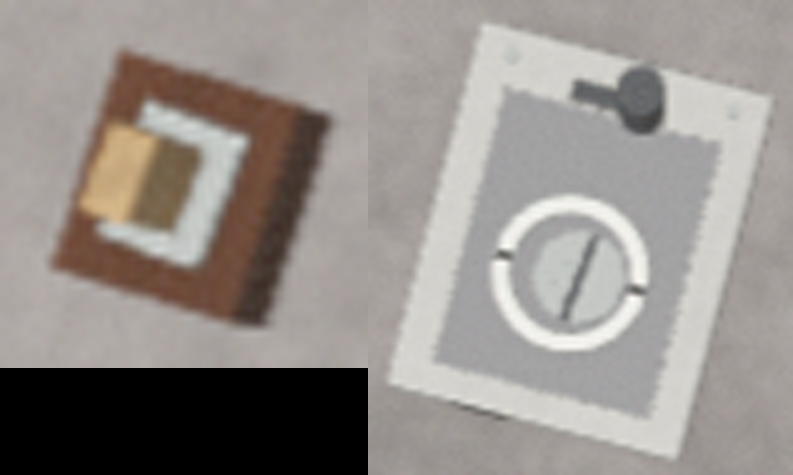

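The close crop confirms the key standing in the brown holder, with the collar around (173,185) and the grip top around (118,172). The cap slot runs from (595,237) to (566,318), and the marks are at (505,255) and (637,290).

```bash
python3 - <<'E'
from h import *
f=lambda P,s,o:(np.array(P,float)+.5)/s-.5+o
def show(n,P,z):
    w=pix2w('top',P,z);c=w.mean(0)
    e=[w[(i+1)%4]-w[i] for i in range(4)]
    print(n,c.round(4),[round(np.linalg.norm(x),4) for x in e],[round(np.degrees(np.arctan2(x[1],x[0])),1) for x in e])
h=(125,155); show('holder',f([(122,50),(300,106),(240,320),(52,268)],8,h),.04)
show('collar',f([(148,102),(248,138),(198,268),(98,232)],8,h),.046)
show('grip',f([(108,123),(157,135),(128,222),(80,207)],8,h),.096)
b=(215-368/5,100); show('box',f([(485,25),(772,98),(675,458),(390,382)],5,b),.045)
w=pix2w('top',f([(595,237),(566,318),(571,272.5),(505,255),(637,290),(580,277)],5,b),.054)
print(w.round(4)); d=w[0]-w[1];print('slot',np.degrees(np.arctan2(d[1],d[0])),np.linalg.norm(d)); d=w[3]-w[4];print('marks',np.degrees(np.arctan2(d[1],d[0])),np.linalg.norm(d))
c=ctrl.calibration('wrist');p,r,o=pose();print(c['camera_matrix'],r.inv().as_matrix()@(np.array(c['world_from_camera'])[:3,3]-p), r.inv().as_matrix()@np.array(c['world_from_camera'])[:3,:3])
E
```

```text
holder [0.4736 0.323  0.04  ] [np.float64(0.0611), np.float64(0.0731), np.float64(0.0638), np.float64(0.0752)] [np.float64(-107.6), np.float64(164.7), np.float64(74.4), np.float64(-17.4)]
collar [0.4734 0.3229 0.046 ] [np.float64(0.0346), np.float64(0.0455), np.float64(0.0346), np.float64(0.0455)] [np.float64(-110.0), np.float64(159.3), np.float64(70.0), np.float64(-20.6)]
grip [0.4734 0.3235 0.096 ] [np.float64(0.0156), np.float64(0.0285), np.float64(0.0156), np.float64(0.0275)] [np.float64(-103.9), np.float64(162.0), np.float64(72.5), np.float64(-18.0)]
box [0.5521 0.0329 0.045 ] [np.float64(0.1561), np.float64(0.1967), np.float64(0.1549), np.float64(0.1948)] [np.float64(-104.4), np.float64(164.8), np.float64(74.9), np.float64(-14.9)]
[[0.5525 0.025  0.054 ]
 [0.5102 0.0402 0.054 ]
 [0.5339 0.0376 0.054 ]
 [0.5431 0.072  0.054 ]
 [0.5247 0.0032 0.054 ]
 [0.5316 0.0329 0.054 ]]
slot -19.728305279785296 0.04497123953271069
marks 75.03638534594616 0.07121722499145156
[[334.86444463   0.         277.78123914]
 [  0.         334.86444463 210.82069926]
 [  0.           0.           1.        ]] [ 0.06641978  0.00058443 -0.12284373] [[-9.05371313e-04  9.65221912e-01  2.61430375e-01]
 [ 9.99998855e-01  1.19090053e-03 -9.33759188e-04]
 [-1.21262240e-03  2.61429230e-01 -9.65221885e-01]]
```

Call:
{"name": "send_rows", "arguments": {
  "dr": [
    [0,0,-1.5],
    [0,0,-3],
    [0,0,-4.5],
    [0,0,-6],
    [0,0,-7.5],
    [0,0,-9],
    [0,0,-10.5],
    [0,0,-12]
  ],
  "xyz": [
    [4.5,-4.1,0],
    [9,-8.3,0],
    [13.6,-12.5,0],
    [18.2,-16.7,0],
    [22.8,-20.8,0],
    [27.3,-25,0],
    [31.9,-29.2,0],
    [36.4,-33.4,0]
  ],
  "jaw": [70,60,60,60,60,60,60,60]
}}

```text
time_s: 1.1
eef_pos: [0.4201, -0.1187, 0.2503]
eef_rot: [0.0, 0.709, 0.706, 0.0]
wrist_force: [0.7, -0.8, 0.9]
opening: 0.6
grasp_force: 0.0
```

```bash
cat >> h.py <<'E'
def go(x,y,z,a):
    "print tool-frame shift (cm) and z turn (6deg units) from the measured pose to target with tool down, x axis yaw a deg"
    p,r,o=pose(); A=np.radians(a)
    t=R.from_matrix(np.array([[np.cos(A),np.sin(A),0],[np.sin(A),-np.cos(A),0],[0,0,-1]]))
    print('t',round(o['time_s'],2),'pos',p.round(4),'yaw',np.degrees(np.arctan2(*r.as_matrix()[[1,0],0])).round(2),'q6',round(o['q'][5],2),'F',np.round(o['wrist_force'],1),'T',np.round(o['torque'],2),'op',round(o['opening'],3),'g',round(o['grasp_force'],1))
    print('xyz',(100*r.inv().apply(np.array([x,y,z])-p)).round(2),'dr',(np.degrees((r.inv()*t).as_rotvec())/6).round(2))
E
python3 -c "
from h import *
go(.4735,.323,.22,162)"
```

```text
t 1.1 pos [ 0.4201 -0.1187  0.2503] yaw 89.75 q6 -0.54 F [ 0.7 -0.8  0.9] T [ 0.03 -0.05  0.06] op 0.6 g 0.0
xyz [44.2   5.14  3.02] dr [  0.     0.   -12.04]
```

Call:
{"name": "send_rows", "arguments": {
  "dr": [
    [0,0,-1.5],
    [0,0,-3],
    [0,0,-4.5],
    [0,0,-6],
    [0,0,-7.5],
    [0,0,-9],
    [0,0,-10.5],
    [0,0,-12]
  ],
  "xyz": [
    [5.5,0.6,0.4],
    [11,1.3,0.8],
    [16.6,1.9,1.1],
    [22.1,2.6,1.5],
    [27.6,3.2,1.9],
    [33.2,3.9,2.3],
    [38.7,4.5,2.6],
    [44.2,5.1,3]
  ],
  "jaw": [60,60,60,60,60,60,60,60]
}}

```text
time_s: 2.1
eef_pos: [0.4745, 0.3227, 0.2199]
eef_rot: [-0.0, 0.158, 0.987, -0.0]
wrist_force: [0.5, -1.1, -0.1]
opening: 0.597
grasp_force: 0.0
```

```bash
python3 -c "
from h import *
go(.4735,.323,.075,162)
snap('wrist','w1.png',None,1)
P=[(.4735,.323,z) for z in (.096,.04)]; print(w2pix('wrist',P))"
```

```text
t 2.1 pos [0.4745 0.3227 0.2199] yaw 161.78 q6 -0.86 F [ 0.5 -1.1 -0.1] T [-0.01 -0.04  0.02] op 0.597 g 0.0
xyz [ 0.1  -0.   14.49] dr [-0.   -0.   -0.04]
[[271.36928642 210.67634978]
 [272.36413041 194.93831174]]
```

View pics/w1.png

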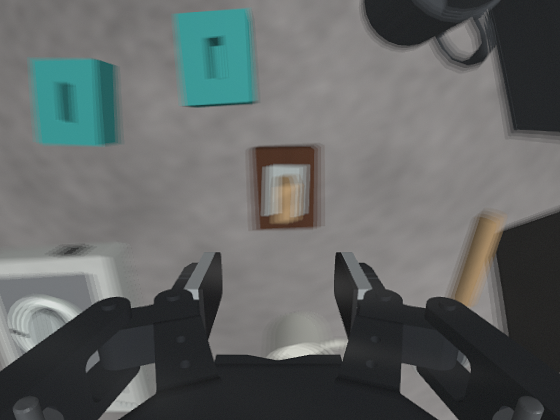

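The wrist picture is motion-blurred. The holder appears at about (285,188), against a predicted (272,195). I'll take it again now that the arm has settled.

```bash
python3 -c "
from h import *
go(.4735,.323,.075,162)
snap('wrist','w2.png',(210,120,350,260),4)
P=[(.4735,.323,z) for z in (.096,.04)]; print(w2pix('wrist',P))"
```

```text
t 2.15 pos [0.474  0.3281 0.2191] yaw 162.29 q6 -0.86 F [-2.9  1.1  0.3] T [0.07 0.08 0.05] op 0.597 g 0.0
xyz [-0.13 -0.55 14.41] dr [ 0.03 -0.02  0.05]
[[275.59421122 209.88218397]
 [276.01704409 194.27106746]]
```

View pics/w2.png

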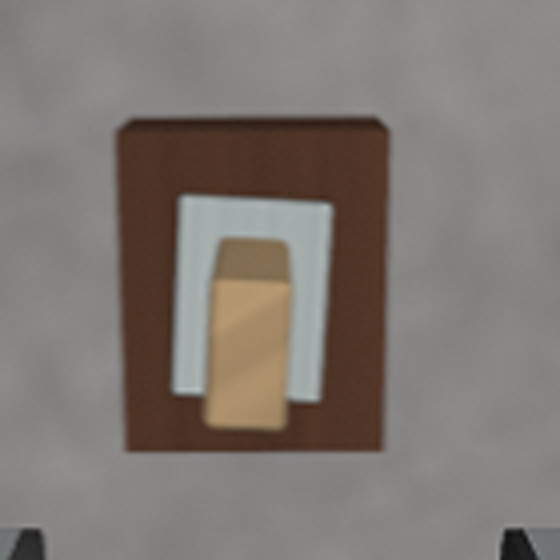

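The settled crop is sharp. The grip top is centred near raw pixel (272,208), within 3 px of the prediction. The key is turned about 3° from the holder, so I'll use yaw 159.3.

```bash
python3 -c "
from h import *
go(.4735,.323,.13,159.3)"
```

```text
t 2.2 pos [0.4738 0.3252 0.2191] yaw 161.92 q6 -0.86 F [ 0.2 -1.1 -0.3] T [-0.04 -0.    0.06] op 0.596 g 0.0
xyz [-0.06 -0.22  8.91] dr [ 0.01 -0.02  0.44]
```

Call:
{"name": "send_rows", "arguments": {
  "dr": [
    [0,0,0.1],
    [0,0,0.2],
    [0,0,0.3],
    [0,0,0.44],
    [0,0,0.44],
    [0,0,0.44],
    [0,0,0.44],
    [0,0,0.44]
  ],
  "xyz": [
    [0,0,1.5],
    [0,-0.1,3],
    [-0.05,-0.2,4.5],
    [-0.05,-0.2,6],
    [-0.05,-0.2,7.5],
    [-0.05,-0.2,9],
    [-0.05,-0.2,9],
    [-0.05,-0.2,9]
  ],
  "jaw": [60,60,60,60,60,60,60,60]
}}

```text
time_s: 3.2
eef_pos: [0.4748, 0.319, 0.1306]
eef_rot: [0.0, 0.184, 0.983, 0.0]
wrist_force: [0.1, -0.3, -0.4]
opening: 0.603
grasp_force: 0.0
```

```bash
python3 -c "
from h import *
go(.4735,.323,.072,159.3)
snap('wrist','w3.png',(160,120,400,300),3)
P=[(.4735,.323,z) for z in (.096,.046,.04)]; print((w2pix('wrist',P)-[160,120])*3)
go(.4735,.323,.072,159.3)"
```

```text
t 3.2 pos [0.4748 0.319  0.1306] yaw 158.83 q6 -0.82 F [ 0.1 -0.3 -0.4] T [0.01 0.01 0.06] op 0.603 g 0.0
xyz [0.27 0.32 5.86] dr [ 0.    0.   -0.08]
[[374.0750866  385.32031003]
 [369.56039998 299.54365504]
 [369.14876402 291.73976777]]
t 3.25 pos [0.475  0.319  0.1309] yaw 158.83 q6 -0.82 F [ 0.5  0.8 -0.7] T [-0.02  0.   -0.01] op 0.597 g 0.0
xyz [0.29 0.31 5.89] dr [ 0.01  0.01 -0.08]
```

View pics/w3.png

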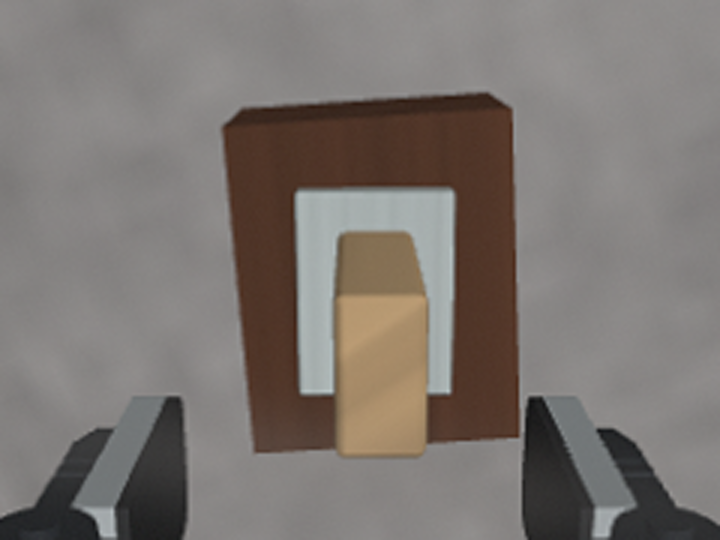

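The grip top is centred at (381,376) in the crop and the collar at (375,291). The collar edges run vertical, so the yaw is right. The jaws straddle the key.

```bash
python3 -c "
from h import *
g=lambda P:(np.array(P)+.5)/3-.5+[160,120]
print(pix2w('wrist',g([(381,376),(375,291),(378,282),(335,295),(427,295),(427,457)]),[.096,.046,.04,.096,.096,.096]).round(4))
w=pix2w('wrist',g([(225,127),(512,110),(519,437),(254,452)]),.04); print(w.mean(0),[np.degrees(np.arctan2(*(w[(i+1)%4]-w[i])[[1,0]])).round(1) for i in range(4)],[np.linalg.norm(w[(i+1)%4]-w[i]).round(4) for i in range(4)])
c=pix2w('wrist',g([(295,188),(455,188),(451,394),(300,394)]),.046);print([np.degrees(np.arctan2(*(c[(i+1)%4]-c[i])[[1,0]])).round(1) for i in range(4)],[np.linalg.norm(c[(i+1)%4]-c[i]).round(4) for i in range(4)])
go(.4735,.323,.072,159.3)"
```

```text
[[0.4721 0.3246 0.096 ]
 [0.4718 0.3247 0.046 ]
 [0.4718 0.3255 0.04  ]
 [0.4562 0.3226 0.096 ]
 [0.4616 0.3366 0.096 ]
 [0.4889 0.3267 0.096 ]]
[0.47326571 0.32489315 0.04      ] [np.float64(72.2), np.float64(-17.6), np.float64(-107.7), np.float64(162.0)] [np.float64(0.061), np.float64(0.0753), np.float64(0.0616), np.float64(0.0754)]
[np.float64(68.8), np.float64(-20.8), np.float64(-111.2), np.float64(159.3)] [np.float64(0.0335), np.float64(0.0463), np.float64(0.0335), np.float64(0.0463)]
t 3.25 pos [0.475  0.319  0.1309] yaw 158.83 q6 -0.82 F [ 0.5  0.8 -0.7] T [-0.02  0.   -0.01] op 0.597 g 0.0
xyz [0.29 0.31 5.89] dr [ 0.01  0.01 -0.08]
```

Call:
{"name": "send_rows", "arguments": {
  "dr": [
    [0,0,0],
    [0,0,-0.05],
    [0,0,-0.05],
    [0,0,-0.05],
    [0,0,-0.05],
    [0,0,-0.05],
    [0,0,-0.05],
    [0,0,-0.05]
  ],
  "xyz": [
    [0.2,0.2,0.5],
    [0.45,0.4,1.4],
    [0.45,0.4,2.4],
    [0.45,0.4,3.4],
    [0.45,0.4,4.4],
    [0.45,0.4,5.4],
    [0.45,0.4,5.9],
    [0.45,0.4,5.9]
  ],
  "jaw": [60,60,60,60,60,60,60,60]
}}

```text
time_s: 4.25
eef_pos: [0.4716, 0.324, 0.0708]
eef_rot: [-0.0, 0.181, 0.983, -0.0]
wrist_force: [-0.9, -0.2, -0.3]
opening: 0.597
grasp_force: 0.0
```

Call:
{"name": "send_rows", "arguments": {
  "dr": [
    [0,0,0],
    [0,0,0],
    [0,0,0],
    [0,0,0],
    [0,0,0],
    [0,0,0],
    [0,0,0],
    [0,0,0]
  ],
  "xyz": [
    [0,0,0],
    [0,0,0],
    [0,0,0],
    [0,0,0],
    [0,0,0],
    [0,0,0],
    [0,0,0],
    [0,0,0]
  ],
  "jaw": [40,25,10,0,0,0,0,0]
}}

```text
time_s: 5.25
eef_pos: [0.4722, 0.3243, 0.0718]
eef_rot: [0.0, 0.181, 0.983, 0.0]
wrist_force: [-1.3, -0.5, 5.3]
opening: 0.183
grasp_force: 59.4
```

```bash
python3 -c "
from h import *
go(.4722,.3243,.16,159.3)"
```

```text
t 5.25 pos [0.4722 0.3243 0.0718] yaw 159.12 q6 -0.81 F [-1.3 -0.5  5.3] T [-0.06  0.1   0.04] op 0.183 g 59.4
xyz [-0.01  0.01 -8.82] dr [ 0.01  0.01 -0.03]
```

Call:
{"name": "send_rows", "arguments": {
  "dr": [
    [0,0,0],
    [0,0,0],
    [0,0,0],
    [0,0,0],
    [0,0,0],
    [0,0,0],
    [0,0,0],
    [0,0,0]
  ],
  "xyz": [
    [0,0,-0.5],
    [0,0,-1.5],
    [0,0,-3],
    [0,0,-4.5],
    [0,0,-6],
    [0,0,-7.5],
    [0,0,-9],
    [0,0,-11]
  ],
  "jaw": [0,0,0,0,0,0,0,0]
}}

```text
time_s: 6.25
eef_pos: [0.4714, 0.324, 0.182]
eef_rot: [-0.0, 0.181, 0.983, -0.0]
wrist_force: [0.3, 0.1, -2.2]
opening: 0.178
grasp_force: 58.5
```

```bash
python3 -c "
from h import *
go(.58,.016,.18,160)"
```

```text
t 6.25 pos [0.4714 0.324  0.182 ] yaw 159.12 q6 -0.81 F [ 0.3  0.1 -2.2] T [ 0.04 -0.04  0.02] op 0.178 g 58.5
xyz [-21.12 -24.9    0.2 ] dr [-0.01 -0.01 -0.15]
```

Call:
{"name": "send_rows", "arguments": {
  "dr": [
    [0,0,0],
    [0,0,-0.1],
    [0,0,-0.1],
    [0,0,-0.1],
    [0,0,-0.15],
    [0,0,-0.15],
    [0,0,-0.15],
    [0,0,-0.15]
  ],
  "xyz": [
    [-2,-2.4,0],
    [-5,-6,0],
    [-9,-10.6,0],
    [-13,-15.4,0],
    [-17,-20,0],
    [-19.5,-23,0],
    [-20.7,-24.4,0.1],
    [-21.1,-24.9,0.1]
  ],
  "jaw": [0,0,0,0,0,0,0,0]
}}

```text
time_s: 7.25
eef_pos: [0.5802, 0.0159, 0.1803]
eef_rot: [-0.0, 0.174, 0.985, 0.0]
wrist_force: [0.1, 1.4, -1.8]
opening: 0.179
grasp_force: 58.8
```

Call:
{"name": "send_rows", "arguments": {
  "dr": [
    [0,0,0],
    [0,0,0],
    [0,0,0],
    [0,0,0],
    [0,0,0],
    [0,0,0],
    [0,0,0],
    [0,0,0]
  ],
  "xyz": [
    [0,0,0],
    [0,0,0],
    [0,0,0],
    [0,0,0],
    [0,0,0],
    [0,0,0],
    [0,0,0],
    [0,0,0]
  ],
  "jaw": [0,0,0,0,0,0,0,0]
}}

```text
time_s: 8.25
eef_pos: [0.5802, 0.0162, 0.1803]
eef_rot: [0.0, 0.173, 0.985, 0.0]
wrist_force: [0.1, -0.6, -2.2]
opening: 0.178
grasp_force: 58.8
```

```bash
python3 -c "
from h import *
print(w2pix('wrist',[(.5315,.033,.054)]))
go(.58,.016,.18,160)
snap('wrist','w4.png',(160,70,420,265),3)
go(.58,.016,.18,160)
c=ctrl.calibration('wrist');import pickle;pickle.dump(c,open('c4.pkl','wb'))"
```

```text
[[277.19042604 139.9121128 ]]
t 8.25 pos [0.5802 0.0162 0.1803] yaw 160.02 q6 -1.4 F [ 0.1 -0.6 -2.2] T [ 0.09 -0.06 -0.01] op 0.178 g 58.8
xyz [ 0.01 -0.03  0.03] dr [0. 0. 0.]
t 8.3 pos [0.5802 0.0163 0.1803] yaw 160.02 q6 -1.4 F [-0.6  0.1 -1.3] T [-0.02  0.01 -0.  ] op 0.182 g 58.8
xyz [ 0.01 -0.03  0.03] dr [ 0. -0.  0.]
```

View pics/w4.png

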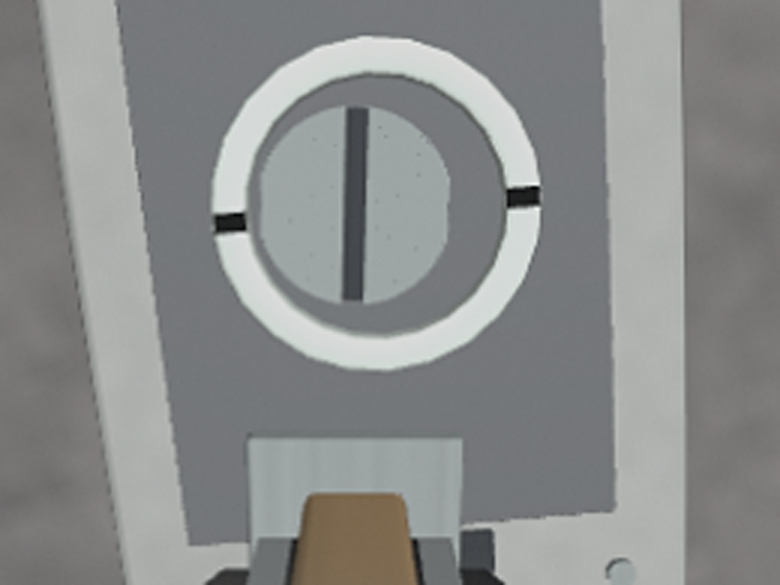

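The cap shows clearly. The slot runs (357,107)–(353,300), the disc spans x 260–450 and y 105–303, and the marks are at (231,222) and (523,197). The collar's front edge runs (248,437)–(462,437).

```bash
python3 -c "
from h import *
g=lambda P:(np.array(P)+.5)/3-.5+[160,70]
w=pix2w('wrist',g([(357,107),(353,300),(355,204),(260,204),(450,204),(231,222),(523,197),(212,204),(541,204),(376,37),(376,370)]),.054);print(w.round(4))
an=lambda d:np.degrees(np.arctan2(d[1],d[0]))
print('slot',an(w[0]-w[1]),np.linalg.norm(w[0]-w[1]),'dia',np.linalg.norm(w[3]-w[4]),'marks',an(w[6]-w[5]),'bez',np.linalg.norm(w[7]-w[8]),np.linalg.norm(w[9]-w[10]))
print('mid slot',w[:2].mean(0),'disc',w[3:5].mean(0),'bezel',w[7:9].mean(0),w[9:].mean(0))
p,r,o=pose()
c=pix2w('wrist',g([(248,437),(462,437)]),p[2]-.026);print('collar in tool',r.inv().apply(c-p).round(4),an(c[1]-c[0]),np.linalg.norm(c[1]-c[0]))
s=w[:2].mean(0);go(s[0],s[1],.13,an(w[0]-w[1]))
"
```

```text
[[0.5089 0.0424 0.054 ]
 [0.5521 0.0256 0.054 ]
 [0.5302 0.0341 0.054 ]
 [0.5222 0.0124 0.054 ]
 [0.5381 0.0559 0.054 ]
 [0.5238 0.0041 0.054 ]
 [0.5425 0.0732 0.054 ]
 [0.5182 0.0014 0.054 ]
 [0.5456 0.0768 0.054 ]
 [0.4954 0.0521 0.054 ]
 [0.5708 0.025  0.054 ]]
slot 158.77134490513365 0.04637976794874232 dia 0.04629147745505018 marks 74.84773711668112 bez 0.0802784103808896 0.08019908109617406
mid slot [0.53048926 0.03399072 0.054     ] disc [0.53014353 0.03412533 0.054     ] bezel [0.5318695 0.0390993 0.054    ] [0.53308975 0.03851531 0.054     ]
collar in tool [[ 0.0228 -0.0168  0.026 ]
 [ 0.0228  0.0162  0.026 ]] 69.98644457541239 0.032996962658382076
t 8.3 pos [0.5802 0.0163 0.1803] yaw 160.02 q6 -1.4 F [-0.6  0.1 -1.3] T [-0.02  0.01 -0.  ] op 0.182 g 58.8
xyz [ 5.28 -0.03  5.03] dr [ 0.   -0.    0.21]
```

Call:
{"name": "send_rows", "arguments": {
  "dr": [
    [0,0,0],
    [0,0,0.1],
    [0,0,0.2],
    [0,0,0.2],
    [0,0,0.2],
    [0,0,0.2],
    [0,0,0.2],
    [0,0,0.2]
  ],
  "xyz": [
    [1,0,0],
    [2.5,0,0],
    [4.2,0,0.5],
    [5.2,0,1.5],
    [5.25,0,3],
    [5.25,0,4.5],
    [5.25,0,6],
    [5.25,0,6.2]
  ],
  "jaw": [0,0,0,0,0,0,0,0]
}}

```text
time_s: 9.3
eef_pos: [0.5299, 0.0342, 0.1163]
eef_rot: [-0.002, 0.184, 0.983, -0.0]
wrist_force: [0.5, 0.0, -1.7]
opening: 0.181
grasp_force: 58.7
```

```bash
python3 -c "
from h import *
go(.5304,.034,.11,158.8)
snap('wrist','w5.png',(190,90,370,225),4)
go(.5304,.034,.11,158.8)
print((w2pix('wrist',[(.5089,.0424,.054),(.5521,.0256,.054)])-[190,90])*4)
"
```

```text
t 9.3 pos [0.5299 0.0342 0.1163] yaw 158.81 q6 -1.36 F [ 0.5  0.  -1.7] T [-0.01  0.01  0.  ] op 0.181 g 58.7
xyz [-0.06 -0.    0.63] dr [-0.01 -0.03  0.  ]
t 9.35 pos [0.5304 0.0342 0.117 ] yaw 158.81 q6 -1.36 F [ 0.3 -0.6 -1.7] T [ 0.02 -0.05  0.  ] op 0.18 g 58.7
xyz [-0.01 -0.02  0.7 ] dr [-0.   -0.02  0.  ]
[[353.38265472 429.18131294]
 [353.18253273 727.85497853]]
```

View pics/w5.png

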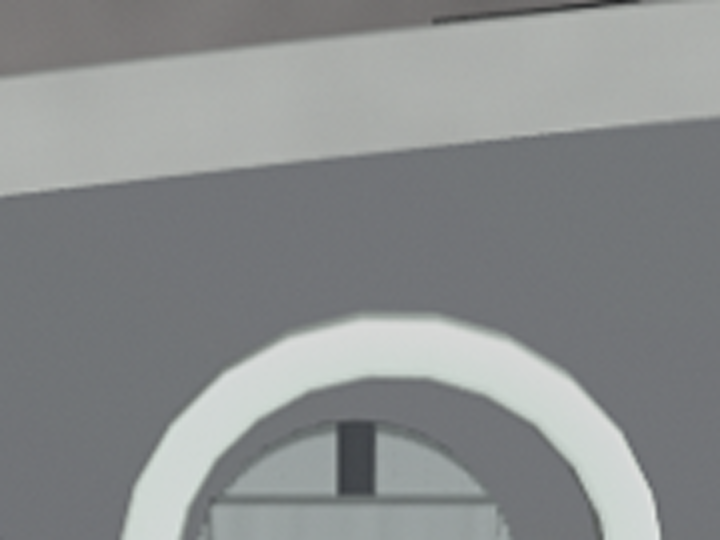

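The slot is vertical in the crop, centred at x≈356 (spanning 337–376), and the collar is centred at x≈353. The yaw is aligned and the slot lies about 0.4 mm towards tool +y. I'll correct that and feel downward gently.

Call:
{"name": "send_rows", "arguments": {
  "dr": [
    [0,0,0],
    [0,0,0],
    [0,0,0],
    [0,0,0],
    [0,0,0],
    [0,0,0],
    [0,0,0],
    [0,0,0]
  ],
  "xyz": [
    [0,0.04,0.1],
    [0,0.04,0.2],
    [0,0.04,0.35],
    [0,0.04,0.5],
    [0,0.04,0.6],
    [0,0.04,0.7],
    [0,0.04,0.78],
    [0,0.04,0.78]
  ],
  "jaw": [0,0,0,0,0,0,0,0]
}}

```text
time_s: 10.35
eef_pos: [0.5309, 0.0346, 0.1104]
eef_rot: [-0.0, 0.184, 0.983, -0.0]
wrist_force: [0.7, -0.6, -2.2]
opening: 0.18
grasp_force: 58.7
```

```bash
python3 -c "
from h import *
go(.5304,.034,.103,158.8)"
```

```text
t 10.35 pos [0.5309 0.0346 0.1104] yaw 158.82 q6 -1.36 F [ 0.7 -0.6 -2.2] T [ 0.03 -0.01  0.05] op 0.18 g 58.7
xyz [ 0.03 -0.08  0.74] dr [-0. -0.  0.]
```

Call:
{"name": "send_rows", "arguments": {
  "dr": [
    [0,0,0],
    [0,0,0],
    [0,0,0],
    [0,0,0],
    [0,0,0],
    [0,0,0],
    [0,0,0],
    [0,0,0]
  ],
  "xyz": [
    [0,0,0.03],
    [0,0,0.07],
    [0,0,0.1],
    [0,0,0.14],
    [0,0,0.17],
    [0,0,0.2],
    [0,0,0.2],
    [0,0,0.2]
  ],
  "jaw": [0,0,0,0,0,0,0,0]
}}

```text
time_s: 11.35
eef_pos: [0.531, 0.0346, 0.1085]
eef_rot: [0.0, 0.184, 0.983, 0.0]
wrist_force: [-0.2, -0.0, -1.8]
opening: 0.178
grasp_force: 58.7
```

Call:
{"name": "send_rows", "arguments": {
  "dr": [
    [0,0,0],
    [0,0,0],
    [0,0,0],
    [0,0,0],
    [0,0,0],
    [0,0,0],
    [0,0,0],
    [0,0,0]
  ],
  "xyz": [
    [0,0,0.03],
    [0,0,0.07],
    [0,0,0.1],
    [0,0,0.14],
    [0,0,0.17],
    [0,0,0.2],
    [0,0,0.2],
    [0,0,0.2]
  ],
  "jaw": [0,0,0,0,0,0,0,0]
}}

```text
time_s: 12.35
eef_pos: [0.531, 0.0346, 0.1065]
eef_rot: [-0.0, 0.184, 0.983, -0.0]
wrist_force: [-0.0, -0.4, -1.8]
opening: 0.179
grasp_force: 58.7
```

In the slot with no force, so I'll continue down.

Call:
{"name": "send_rows", "arguments": {
  "dr": [
    [0,0,0],
    [0,0,0],
    [0,0,0],
    [0,0,0],
    [0,0,0],
    [0,0,0],
    [0,0,0],
    [0,0,0]
  ],
  "xyz": [
    [0,0,0.04],
    [0,0,0.08],
    [0,0,0.12],
    [0,0,0.16],
    [0,0,0.2],
    [0,0,0.25],
    [0,0,0.28],
    [0,0,0.28]
  ],
  "jaw": [0,0,0,0,0,0,0,0]
}}

```text
time_s: 13.35
eef_pos: [0.531, 0.0346, 0.1037]
eef_rot: [-0.0, 0.184, 0.983, 0.0]
wrist_force: [0.0, -0.0, -1.9]
opening: 0.182
grasp_force: 58.7
```

Call:
{"name": "send_rows", "arguments": {
  "dr": [
    [0,0,0],
    [0,0,0],
    [0,0,0],
    [0,0,0],
    [0,0,0],
    [0,0,0],
    [0,0,0],
    [0,0,0]
  ],
  "xyz": [
    [0,0,0.02],
    [0,0,0.04],
    [0,0,0.06],
    [0,0,0.08],
    [0,0,0.1],
    [0,0,0.1],
    [0,0,0.1],
    [0,0,0.1]
  ],
  "jaw": [0,0,0,0,0,0,0,0]
}}

```text
time_s: 14.35
eef_pos: [0.531, 0.0346, 0.1028]
eef_rot: [0.0, 0.184, 0.983, -0.0]
wrist_force: [-0.2, -0.8, 0.1]
opening: 0.18
grasp_force: 58.7
```

Call:
{"name": "send_rows", "arguments": {
  "dr": [
    [0,0,0.4],
    [0,0,1.2],
    [0,0,2],
    [0,0,2.8],
    [0,0,3.6],
    [0,0,4.4],
    [0,0,5],
    [0,0,5]
  ],
  "xyz": [
    [0,0,0.02],
    [0,0,0.02],
    [0,0,0.02],
    [0,0,0.02],
    [0,0,0.02],
    [0,0,0.02],
    [0,0,0.02],
    [0,0,0.02]
  ],
  "jaw": [0,0,0,0,0,0,0,0]
}}

```text
time_s: 15.35
eef_pos: [0.5309, 0.0341, 0.1027]
eef_rot: [0.0, 0.432, 0.902, -0.0]
wrist_force: [-3.0, -2.9, 3.2]
opening: 0.182
grasp_force: 59.3
```

```bash
python3 -c "
from h import *
go(.531,.0346,.1028,74.8)"
```

```text
t 15.35 pos [0.5309 0.0341 0.1027] yaw 128.87 q6 -0.84 F [-3.  -2.9  3.2] T [-0.56  0.59  0.02] op 0.182 g 59.3
xyz [ 0.03  0.04 -0.01] dr [-0.01  0.01  9.01]
```

Call:
{"name": "send_rows", "arguments": {
  "dr": [
    [0,0,0.6],
    [0,0,1.4],
    [0,0,2.2],
    [0,0,3],
    [0,0,3.8],
    [0,0,4.6],
    [0,0,5.4],
    [0,0,6]
  ],
  "xyz": [
    [0,0,0],
    [0,0,0],
    [0,0,0],
    [0,0,0],
    [0,0,0],
    [0,0,0],
    [0,0,0],
    [0,0,0]
  ],
  "jaw": [0,0,0,0,0,0,0,0]
}}

```text
time_s: 16.35
eef_pos: [0.5306, 0.034, 0.1027]
eef_rot: [-0.0, 0.69, 0.724, -0.001]
wrist_force: [-4.4, -3.8, 3.9]
opening: 0.184
grasp_force: 59.4
```

```bash
python3 -c "
from h import *
go(.531,.0346,.1028,74.8)"
```

```text
t 16.35 pos [0.5306 0.034  0.1027] yaw 92.81 q6 -0.21 F [-4.4 -3.8  3.9] T [-0.72  0.86  0.14] op 0.184 g 59.4
xyz [ 0.05  0.04 -0.01] dr [-0.01  0.01  3.  ]
```

Call:
{"name": "send_rows", "arguments": {
  "dr": [
    [0,0,0.4],
    [0,0,0.8],
    [0,0,1.2],
    [0,0,1.6],
    [0,0,2],
    [0,0,2.4],
    [0,0,2.4],
    [0,0,2.4]
  ],
  "xyz": [
    [0,0,0],
    [0,0,0],
    [0,0,0],
    [0,0,0],
    [0,0,0],
    [0,0,0],
    [0,0,0],
    [0,0,0]
  ],
  "jaw": [0,0,0,0,0,0,0,0]
}}

```text
time_s: 17.35
eef_pos: [0.5305, 0.034, 0.1027]
eef_rot: [-0.0, 0.774, 0.633, -0.001]
wrist_force: [-4.8, -3.4, 5.0]
opening: 0.177
grasp_force: 59.5
```

```bash
python3 -c "
from h import *
go(.531,.0346,.1028,74.8)"
```

```text
t 17.35 pos [0.5305 0.034  0.1027] yaw 78.53 q6 0.04 F [-4.8 -3.4  5. ] T [-0.76  0.92  0.05] op 0.177 g 59.5
xyz [ 0.07  0.04 -0.01] dr [-0.01  0.01  0.62]
```

Call:
{"name": "send_rows", "arguments": {
  "dr": [
    [0,0,0.1],
    [0,0,0.2],
    [0,0,0.3],
    [0,0,0.4],
    [0,0,0.5],
    [0,0,0.6],
    [0,0,0.6],
    [0,0,0.6]
  ],
  "xyz": [
    [0,0,0],
    [0,0,0],
    [0,0,0],
    [0,0,0],
    [0,0,0],
    [0,0,0],
    [0,0,0],
    [0,0,0]
  ],
  "jaw": [0,0,0,0,0,0,0,0]
}}

```text
time_s: 18.35
eef_pos: [0.5305, 0.034, 0.1027]
eef_rot: [-0.0, 0.794, 0.608, -0.001]
wrist_force: [-3.4, -2.7, 4.8]
opening: 0.185
grasp_force: 59.5
```

```bash
python3 -c "
from h import *
go(.531,.0346,.1028,74.8)"
```

```text
t 18.35 pos [0.5305 0.034  0.1027] yaw 74.93 q6 0.11 F [-3.4 -2.7  4.8] T [-0.72  0.91  0.08] op 0.185 g 59.5
xyz [ 0.07  0.04 -0.01] dr [-0.01  0.01  0.02]
```

Call:
{"name": "send_rows", "arguments": {
  "dr": [
    [0,0,0.05],
    [0,0,0.1],
    [0,0,0.15],
    [0,0,0.2],
    [0,0,0.25],
    [0,0,0.3],
    [0,0,0.35],
    [0,0,0.4]
  ],
  "xyz": [
    [0,0,0],
    [0,0,0],
    [0,0,0],
    [0,0,0],
    [0,0,0],
    [0,0,0],
    [0,0,0],
    [0,0,0]
  ],
  "jaw": [0,0,0,0,0,0,0,0]
}}

```text
time_s: 19.35
eef_pos: [0.5305, 0.034, 0.1027]
eef_rot: [0.0, 0.806, 0.592, -0.001]
wrist_force: [-4.5, -3.6, 4.8]
opening: 0.178
grasp_force: 59.5
```

```bash
python3 -c "
from h import *
go(.531,.0346,.1028,71)"
```

```text
t 19.35 pos [0.5305 0.034  0.1027] yaw 72.53 q6 0.15 F [-4.5 -3.6  4.8] T [-0.72  0.93  0.11] op 0.178 g 59.5
xyz [ 0.07  0.03 -0.01] dr [-0.01  0.01  0.25]
```

Call:
{"name": "send_rows", "arguments": {
  "dr": [
    [0,0,0.05],
    [0,0,0.1],
    [0,0,0.15],
    [0,0,0.2],
    [0,0,0.25],
    [0,0,0.3],
    [0,0,0.3],
    [0,0,0.3]
  ],
  "xyz": [
    [0,0,0],
    [0,0,0],
    [0,0,0],
    [0,0,0],
    [0,0,0],
    [0,0,0],
    [0,0,0],
    [0,0,0]
  ],
  "jaw": [0,0,0,0,0,0,0,0]
}}

```text
time_s: 20.35
eef_pos: [0.5304, 0.0341, 0.1027]
eef_rot: [0.0, 0.815, 0.579, -0.001]
wrist_force: [-4.7, -3.4, 4.9]
opening: 0.182
grasp_force: 59.5
```

```bash
python3 -c "
from h import *
go(.531,.0346,.1028,71)"
```

```text
t 20.35 pos [0.5304 0.0341 0.1027] yaw 70.74 q6 0.18 F [-4.7 -3.4  4.9] T [-0.63  0.97  0.1 ] op 0.182 g 59.5
xyz [ 0.07  0.03 -0.01] dr [-0.01  0.01 -0.04]
```

Call:
{"name": "send_rows", "arguments": {
  "dr": [
    [0,0,0.03],
    [0,0,0.06],
    [0,0,0.09],
    [0,0,0.12],
    [0,0,0.15],
    [0,0,0.18],
    [0,0,0.2],
    [0,0,0.2]
  ],
  "xyz": [
    [0,0,0],
    [0,0,0],
    [0,0,0],
    [0,0,0],
    [0,0,0],
    [0,0,0],
    [0,0,0],
    [0,0,0]
  ],
  "jaw": [0,0,0,0,0,0,0,0]
}}

```text
time_s: 21.35
eef_pos: [0.5304, 0.0341, 0.1027]
eef_rot: [-0.0, 0.821, 0.57, -0.001]
wrist_force: [-4.2, -4.1, 4.4]
opening: 0.179
grasp_force: 59.6
```

```bash
python3 -c "
from h import *
go(.531,.0346,.1028,71)"
```

```text
t 21.35 pos [0.5304 0.0341 0.1027] yaw 69.54 q6 0.2 F [-4.2 -4.1  4.4] T [-0.61  0.98  0.15] op 0.179 g 59.6
xyz [ 0.07  0.04 -0.01] dr [-0.01  0.01 -0.24]
```

Call:
{"name": "send_rows", "arguments": {
  "dr": [
    [0,0,0.03],
    [0,0,0.06],
    [0,0,0.09],
    [0,0,0.12],
    [0,0,0.15],
    [0,0,0.18],
    [0,0,0.2],
    [0,0,0.2]
  ],
  "xyz": [
    [0,0,0],
    [0,0,0],
    [0,0,0],
    [0,0,0],
    [0,0,0],
    [0,0,0],
    [0,0,0],
    [0,0,0]
  ],
  "jaw": [0,0,0,0,0,0,0,0]
}}

```text
time_s: 22.35
eef_pos: [0.5304, 0.0341, 0.1027]
eef_rot: [-0.0, 0.827, 0.562, -0.001]
wrist_force: [-4.5, -3.1, 4.7]
opening: 0.18
grasp_force: 59.6
```

```bash
python3 -c "
from h import *
go(.531,.0346,.1028,71)"
```

```text
t 22.35 pos [0.5304 0.0341 0.1027] yaw 68.35 q6 0.22 F [-4.5 -3.1  4.7] T [-0.66  0.97  0.25] op 0.18 g 59.6
xyz [ 0.07  0.04 -0.01] dr [-0.01  0.02 -0.44]
```

Call:
{"name": "send_rows", "arguments": {
  "dr": [
    [0,0,0.02],
    [0,0,0.04],
    [0,0,0.06],
    [0,0,0.08],
    [0,0,0.1],
    [0,0,0.1],
    [0,0,0.1],
    [0,0,0.1]
  ],
  "xyz": [
    [0,0,0],
    [0,0,0],
    [0,0,0],
    [0,0,0],
    [0,0,0],
    [0,0,0],
    [0,0,0],
    [0,0,0]
  ],
  "jaw": [0,0,0,0,0,0,0,0]
}}

```text
time_s: 23.35
eef_pos: [0.5304, 0.0341, 0.1027]
eef_rot: [0.0, 0.83, 0.557, -0.001]
wrist_force: [-4.7, -2.4, 5.7]
opening: 0.18
grasp_force: 59.6
```

```bash
python3 -c "
from h import *
go(.531,.0346,.1028,72)"
```

```text
t 23.35 pos [0.5304 0.0341 0.1027] yaw 67.76 q6 0.23 F [-4.7 -2.4  5.7] T [-0.66  0.95  0.33] op 0.18 g 59.6
xyz [ 0.07  0.04 -0.01] dr [-0.01  0.02 -0.71]
```

The moment has climbed to 0.33 N m, so the cap is at its stop. I'll ease back within the play and then lift.

Call:
{"name": "send_rows", "arguments": {
  "dr": [
    [0,0,-0.1],
    [0,0,-0.2],
    [0,0,-0.3],
    [0,0,-0.4],
    [0,0,-0.5],
    [0,0,-0.6],
    [0,0,-0.7],
    [0,0,-0.7]
  ],
  "xyz": [
    [0,0,0],
    [0,0,0],
    [0,0,0],
    [0,0,0],
    [0,0,0],
    [0,0,0],
    [0,0,0],
    [0,0,0]
  ],
  "jaw": [0,0,0,0,0,0,0,0]
}}

```text
time_s: 24.35
eef_pos: [0.5308, 0.0344, 0.1027]
eef_rot: [-0.0, 0.81, 0.587, -0.0]
wrist_force: [-4.4, -3.1, 5.6]
opening: 0.18
grasp_force: 59.6
```

```bash
python3 -c "
from h import *
go(.531,.0346,.1028,72)"
```

```text
t 24.35 pos [0.5308 0.0344 0.1027] yaw 71.89 q6 0.16 F [-4.4 -3.1  5.6] T [-0.47  0.94 -0.01] op 0.18 g 59.6
xyz [ 0.03  0.02 -0.01] dr [-0.01  0.   -0.02]
```

Call:
{"name": "send_rows", "arguments": {
  "dr": [
    [0,0,0],
    [0,0,0],
    [0,0,0],
    [0,0,0],
    [0,0,0],
    [0,0,0],
    [0,0,0],
    [0,0,0]
  ],
  "xyz": [
    [0,0,-0.2],
    [0,0,-0.5],
    [0,0,-0.9],
    [0,0,-1.5],
    [0,0,-2.5],
    [0,0,-4],
    [0,0,-6],
    [0,0,-7.8]
  ],
  "jaw": [0,0,0,0,0,0,0,0]
}}

```text
time_s: 25.35
eef_pos: [0.5314, 0.0346, 0.1823]
eef_rot: [0.0, 0.81, 0.587, 0.0]
wrist_force: [-0.6, -0.1, -1.7]
opening: 0.176
grasp_force: 58.6
```

```bash
python3 -c "
from h import *
go(.58,.016,.18,160)"
```

```text
t 25.35 pos [0.5314 0.0346 0.1823] yaw 71.82 q6 0.16 F [-0.6 -0.1 -1.7] T [ 0.    0.02 -0.02] op 0.176 g 58.6
xyz [-0.25  5.2   0.24] dr [ 1.00e-02  1.00e-02 -1.47e+01]
```

Call:
{"name": "send_rows", "arguments": {
  "dr": [
    [0,0,-1.7],
    [0,0,-3.4],
    [0,0,-5.1],
    [0,0,-6.8],
    [0,0,-8.5],
    [0,0,-10.2],
    [0,0,-11.9],
    [0,0,-13.2]
  ],
  "xyz": [
    [0,0.5,0],
    [0,1.2,0],
    [0,2,0],
    [-0.1,3,0],
    [-0.2,4,0],
    [-0.2,4.8,0],
    [-0.2,5.1,0],
    [-0.2,5.2,0]
  ],
  "jaw": [0,0,0,0,0,0,0,0]
}}

```text
time_s: 26.35
eef_pos: [0.5802, 0.0164, 0.1814]
eef_rot: [0.0, 0.248, 0.969, 0.0]
wrist_force: [-0.0, -0.2, -1.6]
opening: 0.182
grasp_force: 58.6
```

Call:
{"name": "send_rows", "arguments": {
  "dr": [
    [0,0,-0.6],
    [0,0,-1.2],
    [0,0,-1.5],
    [0,0,-1.5],
    [0,0,-1.5],
    [0,0,-1.5],
    [0,0,-1.5],
    [0,0,-1.5]
  ],
  "xyz": [
    [0,0,0],
    [0,0,0],
    [0,0,0],
    [0,0,0],
    [0,0,0],
    [0,0,0],
    [0,0,0],
    [0,0,0]
  ],
  "jaw": [0,0,0,0,0,0,0,0]
}}

```text
time_s: 27.35
eef_pos: [0.5798, 0.0165, 0.1805]
eef_rot: [-0.0, 0.173, 0.985, 0.0]
wrist_force: [0.4, -0.5, -0.8]
opening: 0.182
grasp_force: 58.6
```

```bash
python3 -c "
from h import *
snap('wrist','w6.png',(160,70,420,265),3)
go(.4728,.3245,.182,161.5)"
```

```text
t 27.4 pos [0.5798 0.0165 0.1805] yaw 160.02 q6 -1.4 F [ 0.1  0.3 -2.5] T [0.03 0.01 0.01] op 0.179 g 58.6
xyz [20.58 25.29 -0.15] dr [ 0.   -0.   -0.25]
```

View pics/w6.png

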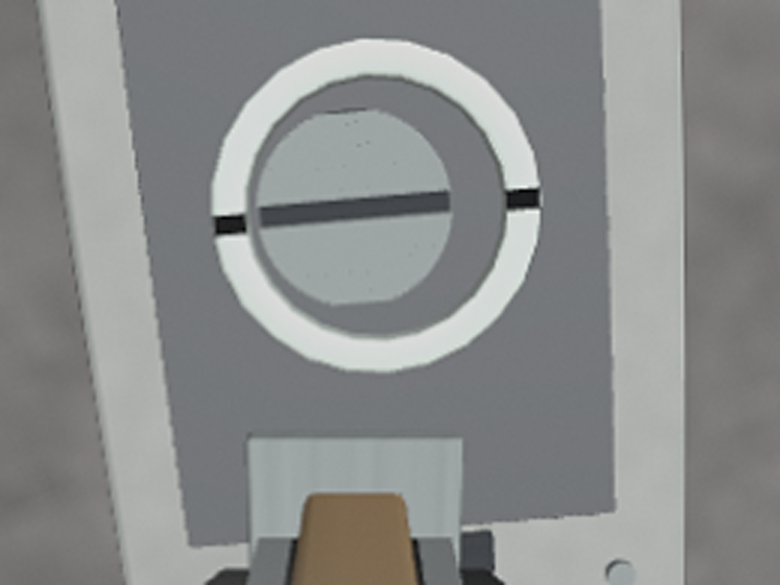

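The slot, (260,217)–(450,200), lies parallel to the line through the marks, (231,224)–(524,199): −5.1° against −4.9°. The cap is locked. The collar sits as before, so the key hasn't slipped in the grip. I'll return it to the holder.

Call:
{"name": "send_rows", "arguments": {
  "dr": [
    [0,0,0],
    [0,0,-0.1],
    [0,0,-0.1],
    [0,0,-0.1],
    [0,0,-0.1],
    [0,0,-0.1],
    [0,0,-0.1],
    [0,0,-0.1]
  ],
  "xyz": [
    [2,2.4,0],
    [5,6,0],
    [9,10.8,0],
    [13,15.8,0],
    [16.8,20.6,0],
    [19.2,23.6,0],
    [20.3,25,0],
    [20.6,25.3,0]
  ],
  "jaw": [0,0,0,0,0,0,0,0]
}}

```text
time_s: 28.4
eef_pos: [0.4725, 0.325, 0.1804]
eef_rot: [0.0, 0.168, 0.986, -0.0]
wrist_force: [0.7, -0.4, -1.6]
opening: 0.18
grasp_force: 58.8
```

Call:
{"name": "send_rows", "arguments": {
  "dr": [
    [0,0,0],
    [0,0,0],
    [0,0,0],
    [0,0,0],
    [0,0,0],
    [0,0,0],
    [0,0,0],
    [0,0,0]
  ],
  "xyz": [
    [0,0,1],
    [0,0,2.5],
    [0,0,4],
    [0,0,5.5],
    [0,0,6.8],
    [0,0,7.4],
    [0,0,7.4],
    [0,0,7.4]
  ],
  "jaw": [0,0,0,0,0,0,0,0]
}}

```text
time_s: 29.4
eef_pos: [0.473, 0.3249, 0.1071]
eef_rot: [0.0, 0.168, 0.986, 0.0]
wrist_force: [-0.4, 1.0, -0.7]
opening: 0.177
grasp_force: 58.8
```

```bash
python3 -c "
from h import *
go(.4727,.3246,.073,160.5)"
```

```text
t 29.4 pos [0.473  0.3249 0.1071] yaw 160.63 q6 -0.84 F [-0.4  1.  -0.7] T [-0.01  0.02 -0.03] op 0.177 g 58.8
xyz [ 0.02 -0.04  3.41] dr [0.01 0.01 0.02]
```

Call:
{"name": "send_rows", "arguments": {
  "dr": [
    [0,0,0],
    [0,0,0],
    [0,0,0],
    [0,0,0],
    [0,0,0],
    [0,0,0],
    [0,0,0],
    [0,0,0]
  ],
  "xyz": [
    [0,0,0.4],
    [0,0,0.9],
    [0,0,1.4],
    [0,0,1.9],
    [0,0,2.4],
    [0,0,2.9],
    [0,0,3.2],
    [0,0,3.3]
  ],
  "jaw": [0,0,0,0,0,0,0,0]
}}

```text
time_s: 30.4
eef_pos: [0.4725, 0.3246, 0.0732]
eef_rot: [-0.0, 0.168, 0.986, -0.0]
wrist_force: [-0.2, -0.4, -0.7]
opening: 0.178
grasp_force: 58.8
```

Call:
{"name": "send_rows", "arguments": {
  "dr": [
    [0,0,0],
    [0,0,0],
    [0,0,0],
    [0,0,0],
    [0,0,0],
    [0,0,0],
    [0,0,0],
    [0,0,0]
  ],
  "xyz": [
    [0,0,0.03],
    [0,0,0.06],
    [0,0,0.1],
    [0,0,0.14],
    [0,0,0.17],
    [0,0,0.17],
    [0,0,0.17],
    [0,0,0.17]
  ],
  "jaw": [0,0,0,0,0,0,0,0]
}}

```text
time_s: 31.4
eef_pos: [0.4726, 0.3246, 0.0718]
eef_rot: [0.0, 0.168, 0.986, -0.0]
wrist_force: [-0.2, -0.6, -0.3]
opening: 0.177
grasp_force: 59.0
```

Call:
{"name": "send_rows", "arguments": {
  "dr": [
    [0,0,0],
    [0,0,0],
    [0,0,0],
    [0,0,0],
    [0,0,0],
    [0,0,0],
    [0,0,0],
    [0,0,0]
  ],
  "xyz": [
    [0,0,0],
    [0,0,0],
    [0,0,0],
    [0,0,0],
    [0,0,0],
    [0,0,0],
    [0,0,0],
    [0,0,0]
  ],
  "jaw": [22,30,40,50,60,60,60,60]
}}

```text
time_s: 32.4
eef_pos: [0.4726, 0.3246, 0.0718]
eef_rot: [0.0, 0.168, 0.986, 0.0]
wrist_force: [-0.1, -0.5, -0.3]
opening: 0.599
grasp_force: 0.0
```

Call:
{"name": "send_rows", "arguments": {
  "dr": [
    [0,0,0],
    [0,0,0],
    [0,0,0],
    [0,0,0],
    [0,0,0],
    [0,0,0],
    [0,0,0],
    [0,0,0]
  ],
  "xyz": [
    [0,0,-0.7],
    [0,0,-2],
    [0,0,-4],
    [0,0,-6],
    [0,0,-8],
    [0,0,-10],
    [0,0,-12],
    [0,0,-12]
  ],
  "jaw": [60,60,60,60,60,60,60,60]
}}

```text
time_s: 33.4
eef_pos: [0.474, 0.3253, 0.1946]
eef_rot: [0.002, 0.168, 0.986, 0.001]
wrist_force: [0.4, -0.2, 0.1]
opening: 0.598
grasp_force: 0.0
```

```bash
python3 - <<'E'
from h import *
go(.4727,.3246,.2,160.5)
a=ctrl.camera('wrist')[...,::-1]; b=ctrl.camera('side')[...,::-1]
o=np.zeros((480,800,3),np.uint8); o[:,:400]=cv2.resize(a[90:270,200:350],(400,480)); o[:400,400:]=cv2.resize(b[240:380,130:270],(400,400)); cv2.imwrite('pics/fin.png',o)
E
```

```text
t 33.4 pos [0.474  0.3253 0.1946] yaw 160.63 q6 -0.84 F [ 0.4 -0.2  0.1] T [-0.01  0.03  0.02] op 0.598 g 0.0
xyz [ 0.09 -0.1  -0.54] dr [0.03 0.04 0.02]
```

View pics/fin.png

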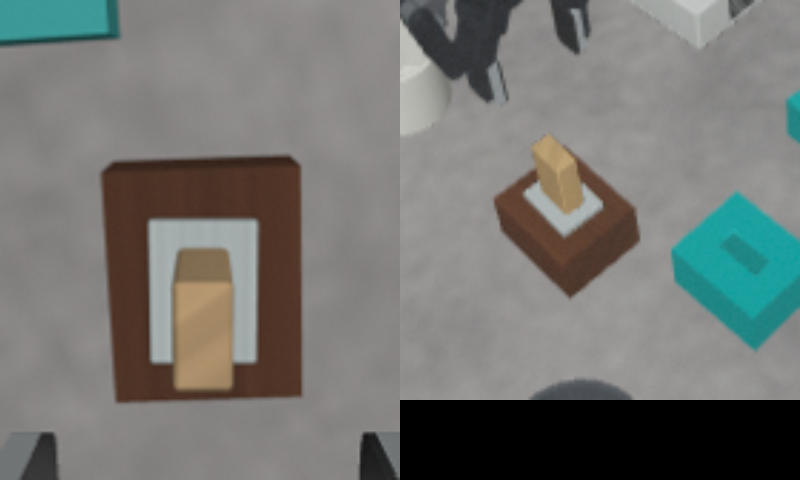

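The key stands upright in the brown holder, with its collar flat on top at about (203,292) and the gripper clear. I'm handing in.

```bash
python3 -c "
from bench import ctrl
print(ctrl.hand_in())"
```

```text
the job is handed in; nothing more can be done
None
```

The cap is turned clockwise to its stop (0.33 N m) with the slot in line with the two black marks, the key is back upright in its holder, and the job was handed in at about 33.5 s.

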